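# Park the toy taxi through the gap

### The job

Push the toy taxi nose first along the ledge, through the narrow gap between the clear display cube and the wooden ramp block, until the whole of it stands inside the taped parking bay beyond. Only push it with the outside of the fingers: do not take it between the fingers, and keep its wheels on the ledge. Leave all the other toys and things where they stand.

Things in the scene. Friction and masses are not known exactly. Their poses are not given: they have to be found in the camera images.
- taxi_mid (a point): Middle of the die-cast toy taxi (a saloon with a small roof sign), 18 mm above the ledge. x = towards its nose, y = its left, z = up. It starts standing short of the gap, nose roughly towards it, up to 35 mm off the gap's middle line and up to 0.4 rad askew
- taxi_nose (a point): Middle of the taxi's front bumper, 52 mm ahead of taxi_mid, 18 mm above the ledge; same axes
- taxi_tail (a point): Middle of the taxi's rear bumper, 52 mm behind taxi_mid, 18 mm above the ledge; same axes
- gap (a point): Middle of the gap between cube and ramp, on the ledge surface. x = the way the taxi must go, towards the bay; y = left of that way (robot's side); z = up. Gap 52 wide (y -26 to 26), 70 long (x -35 to 35). The bay's middle is at x = 122, y = 0. For 250 mm before the gap only the taxi stands within 100 of the middle line; from x = -250 to 200 nothing over 64 high is within 150 of it
- bay (a point): Middle of the parking bay on the ledge surface, same axes as gap: a rectangle 150 (x) by 72 (y) inside its outline of 8 mm wide paper tape, flat, nothing to climb. It begins 12 mm past the gap and is in line with it
- cube: Clear acrylic display cube with a closed flip-top lid and black base, 70 along the gap x 64 x 60 high, fixed to the ledge on one side of the gap (either side). Origin: middle of its underside
- ramp: Plain wooden ramp block, 70 along the gap x 64 wide, rising from 18 to about 41 high along the way, fixed to the ledge on the other side of the gap. Origin: middle of its underside
- dump_truck: green plastic toy dump truck with an open tipper, 125 x 60 x 64 high. Bystander. Loose; leave it where it is. Origin: middle of its underside
- police_van: black plastic toy van with a light bar, 108 x 48 x 53 high, standing beside the bay. Bystander. Loose; leave it where it is. Origin: middle of its underside
- cone_a: toy traffic cone on a square foot, 34 x 34 x 45 high, on the far side of the taxi's starting area. Bystander. Loose; leave it where it is. Origin: middle of its underside
- cone_b: a second cone like it, beside the bay on the robot's side. Bystander. Loose; leave it where it is. Origin: middle of its underside
- key_bowl: white bowl, 120 across, 45 high. Bystander. Loose; leave it where it is. Origin: middle of its underside
- succulent: succulent in a clay pot, 68 across, 91 high. Bystander. Loose; leave it where it is. Origin: middle of its underside
- sanitiser: clear bottle, 50 across, 130 high. Bystander. Loose; leave it where it is. Origin: middle of its underside
- taxi: The same taxi; origin on the ledge under taxi_mid, same axes. 104 long x 44 wide x 40 high, about 0.17 kg. Flat tail and sides, upright from 8 to 24 mm above the ledge; nose slightly narrower (38); cabin 36 high, nearer the tail. Its wheels do not turn: it slides on the ledge in any direction and stops at once when no longer pushed
There are look-alikes about, which are no part of the job. What is shaped like the taxi but blue or pink is not meant.

How it is judged:
On the way:
1. the taxi is in the gap between cube and ramp, nose towards the bay (x of taxi_mid in the frame of gap between -0.025 and 0.025 m and y of taxi_mid in the frame of gap between -0.012 and 0.012 m and x of taxi_nose in the frame of gap above 0.02 m and angle between taxi_mid's own z axis and vertical below 0.15 rad and height (world z) of taxi_mid below 0.024 m).
At the end, for the whole second after the job is handed in: The taxi stands at rest and upright on its wheels in the bay, nose away from the gap: nose and tail no more than 4 mm past the inner edges of the tape lengthwise, and within 18 mm of the bay's middle line (its sides at most 4 mm over the tape's inner edge) (x of taxi_nose in the frame of bay between 0 and 0.079 m and x of taxi_tail in the frame of bay above -0.079 m and y of taxi_nose in the frame of bay between -0.018 and 0.018 m and y of taxi_tail in the frame of bay between -0.018 and 0.018 m and angle between taxi_mid's own z axis and vertical below 0.15 rad and height (world z) of taxi_mid below 0.024 m and linear speed of taxi below 0.01 m/s); the robot touches nothing.
It fails at once if the taxi is lifted off the ledge or tipped (height (world z) of taxi_mid above 0.03 m or angle between taxi_mid's own z axis and vertical above 0.3 rad).
It fails at once if the taxi is taken between the fingers (x of the grasp point in the frame of taxi between -0.045 and 0.045 m and y of the grasp point in the frame of taxi between -0.018 and 0.018 m and z of the grasp point in the frame of taxi below 0.047 m).
It fails at once if another toy or thing is shifted by more than 15 mm (distance of any of dump_truck, police_van, cone_a, cone_b, key_bowl, succulent, sanitiser from where it was at the start of the episode above 0.015 m).
It also fails if it takes over 72 s, if anything falls off the work surface, if the arm or the gripper's body presses on something with over 40 N, if the wrist force passes 120 N, or if a joint passes its speed limit or range.

### The arm

A 7-joint arm with a two-finger parallel gripper is mounted at the origin on the work surface. World frame = base frame: x ahead of the robot, y to its left, z up, the work surface at z = 0. Lengths are in m, angles in rad, forces in N, time in s.
With the tool pointing down it reaches from about 0.425 to 0.8 m from the base axis. Payload 8.3 kg.
Tool frame: the origin (TCP) lies midway between the tips of the shut fingers; the grasp point (between the pads) lies 19 mm behind it; z points along the fingers, y is the direction in which the jaws open and shut (so a half turn about z gives the same grasp; the last joint's range is limited). The gripper opens to 85 mm and grips with 20 to 120 N. Pads are 22 mm wide; open, the fingers measure 114 mm over their backs; the gripper's body (76 mm by 85 mm) begins 54 mm behind the grasp point. The pads swing forward as they close: fully open they stand 13 mm farther back than shut.
Start: joints at [-0.063, 0.383, 0.016, 1.37, -0.006, 1.388, -0.046], TCP at [0.625, 0, 0.231] pointing down, gripper open.
Joint ranges: [-2.95, 2.95], [-0.25, 2.06], [-1.52, 1.56], [0.18, 2.33], [-1.44, 4.58], [0.02, 2.06], [-3.01, 3.01]. Speed limits (rad/s): [2.39, 2.39, 3.01, 3.01, 3.14, 3.14, 3.14].

### API

Orientations are given as a rotation vector (axis times angle).
In Python, from station import manip gives the robot as it stands.
- The arm moves only by the shell command python3 -m inch 'ROWS' [FORCE]. ROWS is JSON, a list of rows, each an object of numbers: "fingers": the closure, from -1 (fully open) to 1 (shut), so that 0 is half open; "dx", "dy", "dz": the shift along the world's x, y, z in units of 30 mm (1.0 is 30 mm); "roll": the turn about the world's z in rad. In form: [{"fingers": .., "dx": .., "dy": .., "dz": .., "roll": ..}, ...]. A call has 1 to 10 rows; each row shifts and turns the commanded pose from where the row before left it; what a row does not reach is not made up. A row lasts 1/12 s, in which the tool goes at most 41.7 mm and 7.16 degrees, less where a joint would pass 70% of its speed; a pose out of reach is approached as far as the arm can. A call is refused whole if a number of a shift passes 1 or a number of a turn 0.125, either way. A call with a gripper value outside its range is refused whole. The fingers move at their own pace and stop on an object; FORCE is the grip in N (left out, the last holds). Time passes only in rows, so rows that do not move let the fingers close. It gives the time, the measured TCP pose, the force and the opening at its end, in the units of the state.
- manip.sense(): the state, without advancing time (a new reading comes with each control period).
- manip.snapshot(name): name is "scene" or "side" or "wrist"; returns a dict with "frame" (420x560x3 uint8, blue, green, red), "fx", "fy", "cx", "cy" (pixels), "world_to_cam" (4x4, takes a point from world to camera coordinates); the wrist camera has in their place "T_tool_cam" (4x4, takes a point from camera to tool coordinates, whose origin is the TCP and whose axes are the flange's). Camera axes: x right, y down, z forward; pixel columns grow to the right and rows downward; lengths in m; the calibration is good to about 2 mm. A picture is of the moment at which its call begins: read the wrist's pose just before it. There is no depth.
- manip.job_done(): hands the job in, once; it reports no verdict.
The state is a dict: "time_s": time; "joint_pos": joint angles; "joint_vel": joint speeds; "joint_efforts": joint torques, N m; "ee_pos": TCP position; "tool_rot": TCP orientation; "contact_force": force on the tool from outside, world axes, zero at the start; "wrist_torque": the same for the moment, N m; "opening": finger opening in m.
Only numpy, scipy, OpenCV 4.12 (cv2) and the standard library are available. Lean on these libraries where they do the work, as an engineer would, in place of code of your own. Each camera call takes 0.05 s, during which the arm holds its last target. There are 200 camera calls.

## Working session

There is one attempt and no reset: what is moved stays moved. The work goes in short steps, Python scripts to look and compute and a shell command to move; the robot and the scene stay as the last step left them, time stands still between calls to the robot, and variables do not carry over. Pictures are saved under pics/ and viewed, about 8 in all and at most 12, crops included, and the job is handed in when it is done.

```bash
mkdir -p pics; ls; python3 - <<'E'
from station import manip
import cv2,numpy as np
s=manip.sense();print(s['time_s'],s['ee_pos'],s['tool_rot'],s['opening'])
a=manip.snapshot("scene");b=manip.snapshot("side")
for n,d in(("scene",a),("side",b)):
    cv2.imwrite(f"pics/{n}0.png",d["frame"]);print(n,d['fx'],d['fy'],d['cx'],d['cy'],np.round(d['world_to_cam'],4).tolist())
E
```

```text
pics
0.0 [6.24487235e-01 1.84513571e-05 2.30256604e-01] [-2.22044378 -2.22050991  0.00229644] 0.08508846982424492
scene 464.91363037470876 464.91363037470876 276.2442211869749 209.67286170443433 [[-0.1949, 0.9808, -0.0083, 0.0986], [0.6903, 0.1311, -0.7116, -0.3551], [-0.6968, -0.1445, -0.7026, 1.4858], [0.0, 0.0, 0.0, 1.0]]
side 416.26127287106436 416.26127287106436 279.7757977020378 205.43760023724425 [[0.906, -0.4231, -0.0128, -0.4999], [-0.2922, -0.6034, -0.742, 0.2048], [0.3062, 0.676, -0.6703, 0.8548], [0.0, 0.0, 0.0, 1.0]]
```

View pics/scene0.png

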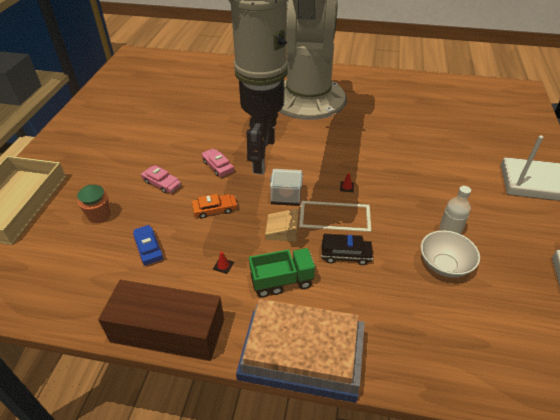

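View pics/side0.png

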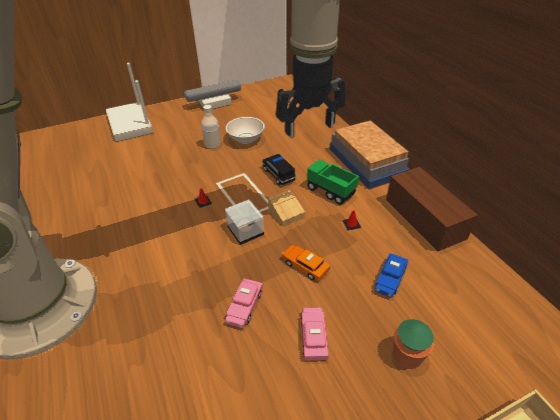

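The orange car at scene (215,205), side (306,262) is the taxi. The gap lies between the cube (286,186) and the ramp (281,225), and the tape bay is at scene (335,216). The way runs roughly along +y. Next I rectify both views to the ledge plane.

```bash
cat > h.py <<'E'
import cv2,numpy as np
from station import manip
from scipy.spatial.transform import Rotation as R
def cam(name):
    if name=="wrist":
        s=manip.sense();d=manip.snapshot(name)
        T=np.eye(4);T[:3,:3]=R.from_rotvec(s['tool_rot']).as_matrix();T[:3,3]=s['ee_pos']
        W=np.linalg.inv(T@d['T_tool_cam'])
    else:
        d=manip.snapshot(name);W=np.array(d['world_to_cam'])
    K=np.array([[d['fx'],0,d['cx']],[0,d['fy'],d['cy']],[0,0,1]])
    return d['frame'],K@W[:3]
def rect(f,P,x0,x1,y0,y1,s,z=0):
    # rows grow with x (far from robot), cols grow with y; s px per m
    A=np.array([[0,1/s,x0],[1/s,0,y0],[0,0,z],[0,0,1]])
    return cv2.warpPerspective(f,np.linalg.inv(P@A),(int((y1-y0)*s),int((x1-x0)*s)),flags=cv2.INTER_CUBIC)
E
python3 - <<'E'
from h import *
o=[rect(*cam(n),.44,.74,-.25,.25,z and 1000 or 1000) for n,z in(("scene",0),("side",0))]
o=[cv2.resize(i,(800,480))[:,:] for i in o]
o=[cv2.resize(i,(500,300)) for i in o]
cv2.imwrite("pics/r0.png",np.vstack(o))
E
```

```text
(no output)
```

View pics/r0.png

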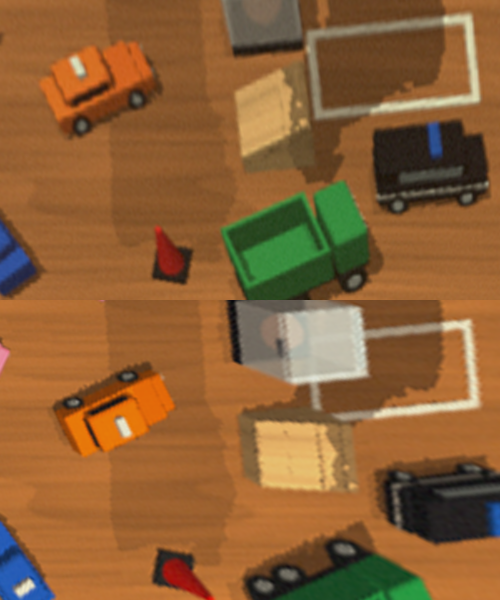

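Bay outer corners, rectified (1 px = 1 mm), are (306,31), (471,13), (481,102) and (316,118). That measures 166 x 88, as it should. The heading is about 0.10 rad past +y, with the gap near (0.519, 0.022). The taxi is near (0.541, -0.145), about 0.33 rad askew to the left. I'll fit the taxi and shut the fingers.

```bash
cat >> h.py <<'E'
from scipy.optimize import minimize
c=np.array([(306,31),(471,13),(481,102),(316,118)],float)
B=np.array([.44+c[:,1].mean()/1e3,-.25+c[:,0].mean()/1e3])
ang=np.arctan2((c[1]+c[2]-c[0]-c[3])[0],(c[1]+c[2]-c[0]-c[3])[1])
U=np.array([np.cos(ang),np.sin(ang)]);L=np.array([-U[1],U[0]]);G=B-.122*U
def togap(p): d=np.asarray(p)[:2]-G;return 1e3*np.array([d@U,d@L])
def fromgap(a,l): return G+a/1e3*U+l/1e3*L
M=np.array([(x,y,z) for z in(.009,.024) for x,y in((-.052,.022),(-.052,-.022),(.045,.022),(.045,-.022),(.052,.017),(.052,-.017))]+
 [(x,y,.035) for x in(-.035,.005) for y in(-.015,.015)])
def taxi(views,p0):
    obs=[]
    for f,P in views:
        h=cv2.cvtColor(f,cv2.COLOR_BGR2HSV);m=cv2.inRange(h,(6,170,110),(16,255,255))
        # wood is duller: keep strong orange near the guess
        q=P@np.array([p0[0],p0[1],.02,1]);q=q[:2]/q[2]
        w=np.zeros_like(m);cv2.circle(w,tuple(int(v) for v in q),62,255,-1);m&=w
        m=cv2.morphologyEx(m,cv2.MORPH_OPEN,np.ones((3,3)))
        n,lab,st,_=cv2.connectedComponentsWithStats(m);k=1+np.argmax(st[1:,4])
        hull=cv2.convexHull(cv2.findNonZero((lab==k).astype(np.uint8)));obs.append((hull.astype(np.float32),P,st[k].tolist()))
    def cost(v):
        x,y,a=v;ca,sa=np.cos(a),np.sin(a);X=np.c_[x+ca*M[:,0]-sa*M[:,1],y+sa*M[:,0]+ca*M[:,1],M[:,2],np.ones(len(M))]
        t=0
        for hull,P,_ in obs:
            q=X@P.T;q=(q[:,:2]/q[:,2:]).astype(np.float32);hq=cv2.convexHull(q)
            i=cv2.intersectConvexConvex(hq,hull)[0];t+=1-i/(cv2.contourArea(hq)+cv2.contourArea(hull)-i)
        return t/len(obs)
    r=minimize(cost,p0,method="Nelder-Mead",options=dict(initial_simplex=np.array(p0)+np.array([[0,0,0],[.01,0,0],[0,.01,0],[0,0,.15]])))
    return r.x,r.fun,[o[2] for o in obs]
def report(p0,names=("scene","side")):
    v=[cam(n) for n in names]
    for s in [v]+([[w] for w in v] if len(v)>1 else []):
        x,f,st=taxi(s,p0);print("taxi",x.round(4),"gap",togap(x).round(1),"askew",round(x[2]-ang,3),"1-iou",round(f,3),st)
    s=manip.sense();T=R.from_rotvec(s['tool_rot']).as_matrix()
    print("t",s['time_s'],"tcp",s['ee_pos'].round(4) if hasattr(s['ee_pos'],'round') else s['ee_pos'],"gap",togap(s['ee_pos']).round(1),"toolx askew",round(np.arctan2(T[1,0],T[0,0])-ang,3),"open",round(s['opening'],4),"F",np.round(s['contact_force'],1))
    return v
E
python3 -m inch '[{"fingers":1},{"fingers":1},{"fingers":1},{"fingers":1},{"fingers":1},{"fingers":1}]'
python3 - <<'E'
from h import *
print(B,G,ang,U)
v=report([.541,-.145,1.99])
E
```

```text
[0.506  0.1435] [0.51850351 0.02214242] 1.673464370411481 [-0.10248777  0.99473426]
taxi [ 0.5512 -0.1498  2.2631] gap [-174.4  -14.9] askew 0.59 1-iou 0.596 [[187, 189, 50, 36, 791], [242, 199, 123, 123, 10117]]
taxi [ 0.5511 -0.1498  2.2632] gap [-174.4  -14.8] askew 0.59 1-iou 0.276 [[187, 189, 50, 36, 791]]
taxi [ 0.495  -0.2496  2.8394] gap [-267.9   51.2] askew 1.166 1-iou 0.894 [[242, 199, 123, 123, 10117]]
t 0.3 tcp [6.248e-01 1.000e-04 2.309e-01] gap [ -32.9 -103.5] toolx askew -0.103 open 0.0853 F [-0.1 -0.2  0. ]schema error: expected keys fingers, dx, dy, dz, roll
```

```bash
python3 -m inch '[{"fingers":1,"dx":0,"dy":0,"dz":0,"roll":0},{"fingers":1,"dx":0,"dy":0,"dz":0,"roll":0},{"fingers":1,"dx":0,"dy":0,"dz":0,"roll":0},{"fingers":1,"dx":0,"dy":0,"dz":0,"roll":0},{"fingers":1,"dx":0,"dy":0,"dz":0,"roll":0},{"fingers":1,"dx":0,"dy":0,"dz":0,"roll":0},{"fingers":1,"dx":0,"dy":0,"dz":0,"roll":0},{"fingers":1,"dx":0,"dy":0,"dz":0,"roll":0}]' 40
python3 - <<'E'
import cv2,numpy as np
for n,(x,y) in (("scene",(215,205)),("side",(306,262))):
    h=cv2.cvtColor(cv2.imread(f"pics/{n}0.png"),cv2.COLOR_BGR2HSV)
    print(n);print(h[y-18:y+20:5,x-34:x+36:6].reshape(-1,3)[:].tolist().__repr__().replace(" ",""))
E
```

```text
time_s: 0.97
ee_pos: [0.625, 0.0, 0.2312]
tool_rot: [-2.221, -2.221, 0.0]
contact_force: [0.5, -0.6, 1.4]
opening: 0.0
scene
[[14,168,94],[14,172,154],[14,171,152],[14,173,152],[14,175,147],[13,173,149],[13,168,153],[14,173,150],[13,172,132],[14,171,133],[13,176,129],[13,166,129],[13,170,162],[13,168,162],[13,172,153],[13,171,154],[14,174,155],[14,169,157],[14,168,155],[13,174,148],[13,174,135],[14,172,138],[14,177,134],[13,172,132],[14,173,162],[14,174,152],[13,171,152],[13,209,204],[12,201,213],[12,210,209],[12,211,211],[11,218,206],[11,208,191],[13,150,143],[14,169,137],[14,172,138],[14,169,163],[14,173,161],[13,214,213],[12,213,208],[13,213,213],[12,206,205],[12,218,208],[11,211,208],[11,215,209],[11,211,202],[14,177,130],[14,176,129],[14,174,148],[14,176,145],[12,209,200],[11,202,150],[8,163,58],[11,196,73],[11,212,170],[11,205,163],[12,213,109],[12,215,114],[14,169,140],[13,170,141],[13,174,152],[14,171,149],[13,186,152],[12,212,147],[11,197,109],[11,202,120],[11,209,116],[13,203,83],[17,79,61],[14,176,126],[14,171,127],[13,172,129],[14,171,160],[13,178,155],[14,171,151],[14,16
[... 808 characters left out ...]
,244,232],[26,42,218],[15,244,231],[15,244,231],[14,181,182],[14,179,188],[13,181,183],[14,185,149],[13,177,157],[13,172,120],[19,28,73],[12,234,124],[9,137,52],[14,244,230],[15,244,231],[9,116,46],[15,244,231],[13,182,182],[13,180,186],[13,176,158],[14,176,162],[14,180,157],[13,179,170],[14,165,99],[12,235,126],[13,240,173],[12,239,156],[15,244,231],[13,241,180],[14,179,182],[14,180,181],[14,181,149],[13,177,151],[14,184,169],[14,181,180],[13,181,169],[13,163,111],[9,73,35],[12,241,188],[15,244,230],[13,176,145],[13,178,183],[14,179,177],[14,180,170],[14,179,178],[14,181,183],[14,182,181],[14,183,177],[13,182,188],[13,180,183],[12,165,74],[13,217,129],[13,181,175],[14,184,175],[13,180,180]]
```

```bash
sed -i 's/(6,170,110),(16,255,255)/(6,194,70),(17,255,255)/; s/MORPH_OPEN,np.ones((3,3))/MORPH_CLOSE,np.ones((5,5))/' h.py
python3 - <<'E'
from h import *
v=report([.541,-.145,1.99])
cv2.imwrite("pics/tool.png",np.hstack([cv2.resize(v[0][0][60:240,150:350],(400,360)),cv2.resize(v[1][0][30:210,220:420],(400,360))]))
E
```

```text
taxi [ 0.5442 -0.1453  2.025 ] gap [-169.2   -8.4] askew 0.352 1-iou 0.095 [[192, 194, 46, 23, 715], [282, 244, 49, 38, 930]]
taxi [ 0.5408 -0.1447  1.9961] gap [-168.2   -5.1] askew 0.323 1-iou 0.064 [[192, 194, 46, 23, 715]]
taxi [ 0.545  -0.1457  2.0098] gap [-169.6   -9.2] askew 0.336 1-iou 0.058 [[282, 244, 49, 38, 930]]
t 1.0667 tcp [0.625  0.     0.2313] gap [ -32.9 -103.7] toolx askew -0.103 open 0.0 F [ 0.4 -0.2 -0.7]
```

View pics/tool.png

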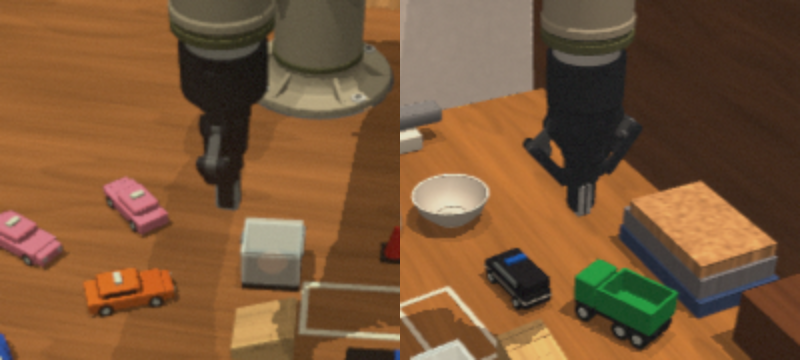

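Fingers shut are a narrow block up to about 40 mm above the tip, and the links splay out along the jaw axis above that (right half, around (580,150)). I'll therefore turn the jaws along the travel, so the tool is slim (22 mm) in the gap. First I'll nudge the taxi's tail left from its right side to square it up.

```bash
python3 -m inch '[{"fingers":1,"dx":-0.05,"dy":-0.89,"dz":0,"roll":-0.122},{"fingers":1,"dx":-0.05,"dy":-0.89,"dz":0,"roll":-0.122},{"fingers":1,"dx":-0.05,"dy":-0.89,"dz":0,"roll":-0.122},{"fingers":1,"dx":-0.05,"dy":-0.89,"dz":0,"roll":-0.122},{"fingers":1,"dx":-0.05,"dy":-0.89,"dz":0,"roll":-0.122},{"fingers":1,"dx":-0.05,"dy":-0.89,"dz":0,"roll":-0.122},{"fingers":1,"dx":0,"dy":0,"dz":-0.7,"roll":-0.122},{"fingers":1,"dx":0,"dy":0,"dz":-0.7,"roll":-0.122},{"fingers":1,"dx":0,"dy":0,"dz":-0.7,"roll":-0.122},{"fingers":1,"dx":0,"dy":0,"dz":-0.7,"roll":-0.122}]'
python3 -m inch '[{"fingers":1,"dx":0,"dy":0,"dz":-0.7,"roll":-0.122},{"fingers":1,"dx":0,"dy":0,"dz":-0.7,"roll":-0.122},{"fingers":1,"dx":0,"dy":0,"dz":0,"roll":0},{"fingers":1,"dx":0,"dy":0,"dz":0,"roll":0}]'
python3 -c "
from h import *
report([.541,-.145,1.99],['scene'])"
```

```text
time_s: 1.9
ee_pos: [0.616, -0.1604, 0.1465]
tool_rot: [-3.095, -0.538, -0.001]
contact_force: [0.4, 0.3, 0.1]
opening: -0.0001
time_s: 2.23
ee_pos: [0.6153, -0.1598, 0.1045]
tool_rot: [-3.136, -0.174, 0.004]
contact_force: [0.2, 0.5, 0.7]
opening: -0.0002
taxi [ 0.5409 -0.1453  2.0042] gap [-168.8   -5.1] askew 0.331 1-iou 0.058 [[192, 194, 45, 23, 710]]
t 2.2833 tcp [ 0.6163 -0.1602  0.106 ] gap [-191.4  -78.6] toolx askew -1.562 open -0.0003 F [0.4 0.2 1.8]
```

```bash
python3 -m inch '[{"fingers":1,"dx":0,"dy":0,"dz":-0.77,"roll":0},{"fingers":1,"dx":0,"dy":0,"dz":-0.77,"roll":0},{"fingers":1,"dx":0,"dy":0,"dz":-0.77,"roll":0},{"fingers":1,"dx":0,"dy":0,"dz":-0.76,"roll":0},{"fingers":1,"dx":-0.3,"dy":-0.03,"dz":0,"roll":0},{"fingers":1,"dx":-0.3,"dy":-0.03,"dz":0,"roll":0},{"fingers":1,"dx":-0.3,"dy":-0.03,"dz":0,"roll":0}]'
python3 -m inch '[{"fingers":1,"dx":-0.14,"dy":-0.014,"dz":0,"roll":0},{"fingers":1,"dx":-0.14,"dy":-0.014,"dz":0,"roll":0},{"fingers":1,"dx":-0.14,"dy":-0.014,"dz":0,"roll":0},{"fingers":1,"dx":0,"dy":0,"dz":0,"roll":0}]'
python3 -c "
from h import *
report([.541,-.145,1.99],['scene','side'])"
```

```text
time_s: 2.87
ee_pos: [0.5899, -0.1632, 0.0147]
tool_rot: [3.136, 0.173, 0.004]
contact_force: [-0.1, -0.2, 0.6]
opening: -0.0001
time_s: 3.2
ee_pos: [0.5763, -0.1644, 0.014]
tool_rot: [3.137, 0.168, 0.002]
contact_force: [0.3, 0.1, -0.6]
opening: 0.0002
taxi [ 0.5361 -0.1443  1.851 ] gap [-167.4   -0.5] askew 0.178 1-iou 0.298 [[209, 193, 29, 19, 362], [280, 244, 45, 40, 900]]
taxi [ 0.5213 -0.1124  1.9754] gap [-134.1   11. ] askew 0.302 1-iou 0.511 [[209, 193, 29, 19, 362]]
taxi [ 0.5366 -0.1445  1.8388] gap [-167.6   -0.9] askew 0.165 1-iou 0.061 [[280, 244, 45, 40, 900]]
t 3.3 tcp [ 0.5765 -0.164   0.0135] gap [-191.1  -38.6] toolx askew -1.566 open 0.0 F [ 0.5 -0.5 -0.4]
```

```bash
python3 -m inch '[{"fingers":1,"dx":0.5,"dy":0.05,"dz":0,"roll":0},{"fingers":1,"dx":0,"dy":0,"dz":0.9,"roll":0},{"fingers":1,"dx":0,"dy":0,"dz":0.9,"roll":0},{"fingers":1,"dx":0,"dy":0,"dz":0.8,"roll":0},{"fingers":1,"dx":-0.667,"dy":0.21,"dz":0,"roll":0},{"fingers":1,"dx":-0.667,"dy":0.21,"dz":0,"roll":0},{"fingers":1,"dx":-0.667,"dy":0.21,"dz":0,"roll":0},{"fingers":1,"dx":-0.667,"dy":0.21,"dz":0,"roll":0},{"fingers":1,"dx":-0.667,"dy":0.21,"dz":0,"roll":0},{"fingers":1,"dx":-0.667,"dy":0.21,"dz":0,"roll":0}]'
python3 -c "
from h import *
report([.537,-.145,1.84],['scene'])"
```

```text
time_s: 4.13
ee_pos: [0.4705, -0.1243, 0.0911]
tool_rot: [-3.137, -0.169, 0.0]
contact_force: [0.3, -0.2, 0.8]
opening: -0.0003
taxi [ 0.5327 -0.143   1.8535] gap [-165.7    2.8] askew 0.18 1-iou 0.06 [[194, 192, 44, 21, 713]]
t 4.1833 tcp [ 0.4668 -0.1234  0.0905] gap [-139.5   66.4] toolx askew -1.566 open -0.0001 F [-3.2  0.3 -2.2]
```

```bash
python3 -m inch '[{"fingers":1,"dx":0,"dy":0,"dz":-0.85,"roll":0},{"fingers":1,"dx":0,"dy":0,"dz":-0.85,"roll":0},{"fingers":1,"dx":0,"dy":0,"dz":-0.85,"roll":0},{"fingers":1,"dx":0.35,"dy":0.036,"dz":0,"roll":0},{"fingers":1,"dx":0.32,"dy":0.033,"dz":0,"roll":0},{"fingers":1,"dx":0.12,"dy":0.012,"dz":0,"roll":0},{"fingers":1,"dx":0.12,"dy":0.012,"dz":0,"roll":0},{"fingers":1,"dx":0.1,"dy":0.01,"dz":0,"roll":0},{"fingers":1,"dx":0,"dy":0,"dz":0,"roll":0}]'
python3 -c "
from h import *
report([.537,-.145,1.80],['scene','side'])"
```

```text
time_s: 4.93
ee_pos: [0.5027, -0.1216, 0.0153]
tool_rot: [3.137, 0.168, 0.002]
contact_force: [0.3, 0.4, 0.3]
opening: 0.0003
taxi [ 0.5386 -0.1443  1.7677] gap [-167.6   -2.9] askew 0.094 1-iou 0.2 [[193, 193, 45, 20, 730], [289, 248, 37, 36, 709]]
taxi [ 0.5359 -0.1435  1.7312] gap [-166.5   -0.3] askew 0.058 1-iou 0.06 [[193, 193, 45, 20, 730]]
taxi [ 0.5417 -0.1446  1.7394] gap [-168.2   -6. ] askew 0.066 1-iou 0.244 [[289, 248, 37, 36, 709]]
t 5.0333 tcp [ 0.5019 -0.1218  0.0152] gap [-141.5   31.2] toolx askew -1.567 open 0.0001 F [-0.  -0.2  0.3]
```

```bash
python3 -m inch '[{"fingers":1,"dx":0.09,"dy":0.009,"dz":0,"roll":0},{"fingers":1,"dx":0,"dy":0,"dz":0,"roll":0},{"fingers":1,"dx":-0.55,"dy":-0.06,"dz":0,"roll":0},{"fingers":1,"dx":0,"dy":0,"dz":0.9,"roll":0},{"fingers":1,"dx":0,"dy":0,"dz":0.9,"roll":0},{"fingers":1,"dx":0,"dy":0,"dz":0.8,"roll":0},{"fingers":1,"dx":0.5,"dy":-0.86,"dz":0,"roll":0},{"fingers":1,"dx":0.5,"dy":-0.86,"dz":0,"roll":0},{"fingers":1,"dx":0.5,"dy":-0.86,"dz":0,"roll":0},{"fingers":1,"dx":0.5,"dy":-0.86,"dz":0,"roll":0}]'
python3 -c "
from h import *
v=report([.537,-.145,1.72],['scene','side'])
cv2.imwrite('pics/r1.png',np.vstack([rect(*c,.44,.72,-.28,.1,1500)[:,:] for c in v])[::1,::1])"
```

```text
time_s: 5.87
ee_pos: [0.5486, -0.2275, 0.0932]
tool_rot: [3.137, 0.169, 0.002]
contact_force: [0.3, -0.4, -0.2]
opening: -0.0001
taxi [ 0.5414 -0.145   1.7149] gap [-168.6   -5.7] askew 0.041 1-iou 0.091 [[192, 193, 46, 21, 727], [284, 242, 42, 42, 899]]
taxi [ 0.5383 -0.1442  1.7255] gap [-167.5   -2.7] askew 0.052 1-iou 0.063 [[192, 193, 46, 21, 727]]
taxi [ 0.542  -0.1453  1.7095] gap [-169.    -6.2] askew 0.036 1-iou 0.053 [[284, 242, 42, 42, 899]]
t 5.9667 tcp [ 0.5485 -0.2318  0.0929] gap [-255.7   -3.8] toolx askew -1.572 open -0.0004 F [-0.1 -0.   0.4]
```

```bash
python3 -m inch '[{"fingers":1,"dx":0,"dy":0,"dz":-0.87,"roll":0},{"fingers":1,"dx":0,"dy":0,"dz":-0.87,"roll":0},{"fingers":1,"dx":0,"dy":0,"dz":-0.87,"roll":0},{"fingers":1,"dx":-0.03,"dy":0.3,"dz":0,"roll":0},{"fingers":1,"dx":-0.03,"dy":0.3,"dz":0,"roll":0},{"fingers":1,"dx":-0.0265,"dy":0.198,"dz":0,"roll":0},{"fingers":1,"dx":-0.0265,"dy":0.198,"dz":0,"roll":0},{"fingers":1,"dx":-0.0265,"dy":0.198,"dz":0,"roll":0},{"fingers":1,"dx":-0.0265,"dy":0.198,"dz":0,"roll":0},{"fingers":1,"dx":0,"dy":0,"dz":0,"roll":0}]'
python3 -c "
from h import *
v=report([.536,-.12,1.70],['scene','side'])"
```

```text
time_s: 6.8
ee_pos: [0.5438, -0.1834, 0.0157]
tool_rot: [3.137, 0.17, 0.004]
contact_force: [0.9, -0.4, 0.5]
opening: -0.0
taxi [ 0.5375 -0.1186  1.6755] gap [-142.    -4.5] askew 0.002 1-iou 0.222 [[202, 194, 46, 21, 726], [280, 235, 27, 40, 511]]
taxi [ 0.5374 -0.1186  1.6853] gap [-142.    -4.4] askew 0.012 1-iou 0.057 [[202, 194, 46, 21, 726]]
taxi [ 0.5307 -0.1184  1.3278] gap [-141.1    2.2] askew -0.346 1-iou 0.353 [[280, 235, 27, 40, 511]]
t 6.9 tcp [ 0.5432 -0.1842  0.015 ] gap [-207.8   -3.4] toolx askew -1.566 open 0.0001 F [ 1.3  0.1 -0.1]
```

```bash
python3 -m inch '[{"fingers":1,"dx":-0.0404,"dy":0.197,"dz":0,"roll":0},{"fingers":1,"dx":-0.0404,"dy":0.197,"dz":0,"roll":0},{"fingers":1,"dx":-0.0404,"dy":0.197,"dz":0,"roll":0},{"fingers":1,"dx":-0.0404,"dy":0.197,"dz":0,"roll":0},{"fingers":1,"dx":-0.0404,"dy":0.197,"dz":0,"roll":0},{"fingers":1,"dx":-0.0404,"dy":0.197,"dz":0,"roll":0},{"fingers":1,"dx":-0.0404,"dy":0.197,"dz":0,"roll":0},{"fingers":1,"dx":0,"dy":0,"dz":0,"roll":0}]'
python3 -c "
from h import *
v=report([.531,-.077,1.68],['scene','side'])
cv2.imwrite('pics/r2.png',np.vstack([cv2.resize(rect(*c,.44,.60,-.2,.1,2000),(600,300)) for c in v]))"
```

```text
time_s: 7.57
ee_pos: [0.5342, -0.1413, 0.0142]
tool_rot: [-3.136, -0.171, 0.001]
contact_force: [-0.5, -0.6, 1.3]
opening: 0.0001
taxi [ 0.5344 -0.0754  1.596 ] gap [-98.6  -5.9] askew -0.077 1-iou 0.282 [[220, 195, 46, 23, 727], [272, 225, 22, 37, 375]]
taxi [ 0.5344 -0.0754  1.6008] gap [-98.7  -5.8] askew -0.073 1-iou 0.056 [[220, 195, 46, 23, 727]]
taxi [ 0.5242 -0.073   1.1845] gap [-95.2   4.1] askew -0.489 1-iou 0.464 [[272, 225, 22, 37, 375]]
t 7.6667 tcp [ 0.534  -0.1423  0.0141] gap [-165.1    1.4] toolx askew -1.565 open -0.0001 F [-0.4  0.2  0.1]
```

View pics/r2.png

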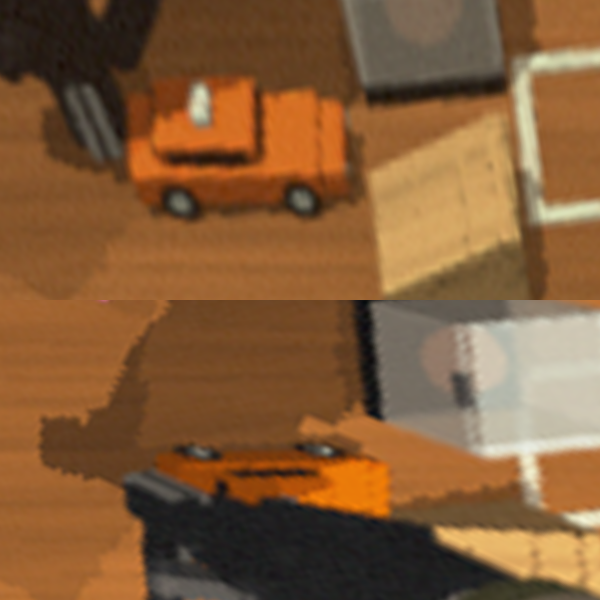

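The taxi (scene half, around (240,140)) is just short of the gap and has turned right by about 0.07, with its middle about 6 mm right of the line. The tool was left of its axis. I'll back off and shove it flush from its right side, level with its middle, to centre and square it.

```bash
python3 -m inch '[{"fingers":1,"dx":0.05,"dy":-0.5,"dz":0,"roll":0},{"fingers":1,"dx":0,"dy":0,"dz":0.9,"roll":0},{"fingers":1,"dx":0,"dy":0,"dz":0.9,"roll":0},{"fingers":1,"dx":0,"dy":0,"dz":0.8,"roll":0},{"fingers":1,"dx":0.472,"dy":0.819,"dz":0,"roll":0},{"fingers":1,"dx":0.472,"dy":0.819,"dz":0,"roll":0},{"fingers":1,"dx":0.472,"dy":0.819,"dz":0,"roll":0},{"fingers":1,"dx":0.472,"dy":0.819,"dz":0,"roll":0},{"fingers":1,"dx":0,"dy":0,"dz":0,"roll":0}]'
python3 -c "
from h import *
v=report([.534,-.075,1.6],['scene','side'])"
```

```text
time_s: 8.42
ee_pos: [0.5945, -0.052, 0.0917]
tool_rot: [-3.132, -0.181, -0.001]
contact_force: [-0.1, 1.2, -0.3]
opening: 0.0003
taxi [ 0.5382 -0.0765  1.5939] gap [-100.1   -9.5] askew -0.08 1-iou 0.087 [[220, 195, 46, 22, 648], [272, 224, 36, 38, 755]]
taxi [ 0.5358 -0.0754  1.614 ] gap [-98.8  -7.2] askew -0.059 1-iou 0.081 [[220, 195, 46, 22, 648]]
taxi [ 0.5388 -0.0768  1.5808] gap [-100.5  -10.1] askew -0.093 1-iou 0.056 [[272, 224, 36, 38, 755]]
t 8.5167 tcp [ 0.5924 -0.0582  0.0916] gap [-87.4 -65.3] toolx askew -1.563 open 0.0001 F [ 0.5 -0.6 -0.5]
```

```bash
python3 -m inch '[{"fingers":1,"dx":0,"dy":0,"dz":-0.86,"roll":0},{"fingers":1,"dx":0,"dy":0,"dz":-0.86,"roll":0},{"fingers":1,"dx":0,"dy":0,"dz":-0.86,"roll":0},{"fingers":1,"dx":-0.57,"dy":-0.059,"dz":0,"roll":0},{"fingers":1,"dx":-0.1,"dy":-0.01,"dz":0,"roll":0},{"fingers":1,"dx":-0.1,"dy":-0.01,"dz":0,"roll":0},{"fingers":1,"dx":-0.1,"dy":-0.01,"dz":0,"roll":0},{"fingers":1,"dx":-0.1,"dy":-0.01,"dz":0,"roll":0},{"fingers":1,"dx":0,"dy":0,"dz":0,"roll":0}]'
python3 -c "
from h import *
v=report([.53,-.075,1.65],['side'])"
```

```text
time_s: 9.27
ee_pos: [0.564, -0.0633, 0.0161]
tool_rot: [-3.137, -0.167, -0.003]
contact_force: [1.0, -0.0, -0.4]
opening: 0.0002
taxi [ 0.5332 -0.077   1.6999] gap [-100.1   -4.4] askew 0.026 1-iou 0.053 [[268, 225, 40, 38, 774]]
t 9.3167 tcp [ 0.564  -0.0632  0.0159] gap [-89.5 -36.5] toolx askew -1.567 open 0.0003 F [-0.1 -0.2  0.3]
```

```bash
python3 -m inch '[{"fingers":1,"dx":0.4,"dy":0.04,"dz":0,"roll":0},{"fingers":1,"dx":0,"dy":0,"dz":0.9,"roll":0},{"fingers":1,"dx":0,"dy":0,"dz":0.9,"roll":0},{"fingers":1,"dx":0,"dy":0,"dz":0.8,"roll":0},{"fingers":1,"dx":-0.293,"dy":-0.772,"dz":0,"roll":0},{"fingers":1,"dx":-0.293,"dy":-0.772,"dz":0,"roll":0},{"fingers":1,"dx":-0.293,"dy":-0.772,"dz":0,"roll":0},{"fingers":1,"dx":-0.293,"dy":-0.772,"dz":0,"roll":0},{"fingers":1,"dx":0,"dy":0,"dz":0,"roll":0}]'
python3 -c "
from h import *
v=report([.53,-.075,1.68],['scene','side'])
cv2.imwrite('pics/r3.png',np.vstack([cv2.resize(rect(*c,.44,.58,-.2,.23,1800),(780,254)) for c in v]))"
```

```text
time_s: 10.07
ee_pos: [0.5383, -0.1609, 0.0938]
tool_rot: [3.135, 0.156, 0.0]
contact_force: [-0.8, -1.0, 0.5]
opening: -0.0
taxi [ 0.5326 -0.0768  1.6812] gap [-99.8  -3.9] askew 0.008 1-iou 0.101 [[221, 194, 45, 21, 732], [269, 225, 38, 38, 779]]
taxi [ 0.5292 -0.0768  1.6896] gap [-99.5  -0.5] askew 0.016 1-iou 0.064 [[221, 194, 45, 21, 732]]
taxi [ 0.5342 -0.0772  1.6676] gap [-100.4   -5.5] askew -0.006 1-iou 0.061 [[269, 225, 38, 38, 779]]
t 10.1667 tcp [ 0.5401 -0.1558  0.0935] gap [-179.2   -3.3] toolx askew -1.569 open 0.0 F [ 0.9 -0.1  0.1]
```

View pics/r3.png

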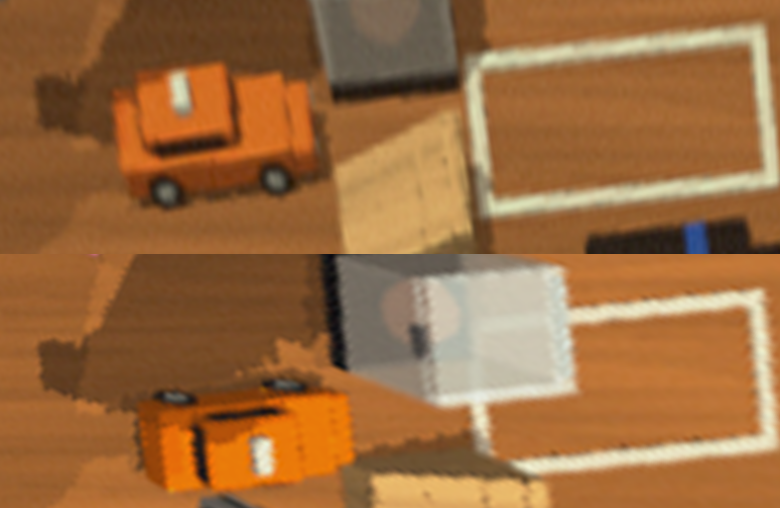

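The scene view shows the taxi square to the gap and in line with it (fit: 0.5 mm right, 0.01 rad). The cube's lower edge, (333,99) to (458,88), lies 27 mm from my middle line, which agrees with 26. Now I push straight.

```bash
python3 -m inch '[{"fingers":1,"dx":0,"dy":0,"dz":-0.88,"roll":0},{"fingers":1,"dx":0,"dy":0,"dz":-0.88,"roll":0},{"fingers":1,"dx":0,"dy":0,"dz":-0.88,"roll":0},{"fingers":1,"dx":-0.0308,"dy":0.298,"dz":0,"roll":0},{"fingers":1,"dx":-0.0205,"dy":0.199,"dz":0,"roll":0},{"fingers":1,"dx":-0.0205,"dy":0.199,"dz":0,"roll":0},{"fingers":1,"dx":-0.0205,"dy":0.199,"dz":0,"roll":0},{"fingers":1,"dx":-0.0205,"dy":0.199,"dz":0,"roll":0},{"fingers":1,"dx":0,"dy":0,"dz":0,"roll":0}]'
python3 -c "
from h import *
v=report([.527,-.057,1.68],['scene','side'])"
```

```text
time_s: 10.92
ee_pos: [0.538, -0.1198, 0.0152]
tool_rot: [-3.136, -0.171, -0.004]
contact_force: [0.0, 0.2, 0.4]
opening: -0.0
taxi [ 0.529 -0.055  1.676] gap [-77.8  -2.5] askew 0.003 1-iou 0.231 [[229, 195, 46, 21, 709], [265, 219, 26, 37, 480]]
taxi [ 0.5288 -0.0549  1.6928] gap [-77.7  -2.4] askew 0.019 1-iou 0.095 [[229, 195, 46, 21, 709]]
taxi [ 0.5224 -0.0547  1.3609] gap [-76.8   4. ] askew -0.313 1-iou 0.33 [[265, 219, 26, 37, 480]]
t 11.0167 tcp [ 0.5375 -0.1211  0.0147] gap [-144.4   -4.2] toolx askew -1.566 open 0.0002 F [-0.1 -0.5 -0.1]
```

```bash
python3 -m inch '[{"fingers":1,"dx":-0.0265,"dy":0.198,"dz":0,"roll":0},{"fingers":1,"dx":-0.0265,"dy":0.198,"dz":0,"roll":0},{"fingers":1,"dx":-0.0265,"dy":0.198,"dz":0,"roll":0},{"fingers":1,"dx":0,"dy":0,"dz":0,"roll":0}]'
python3 -c "
from h import *
v=report([.525,-.036,1.68],['scene','side'])
cv2.imwrite('pics/r4.png',cv2.resize(rect(*v[0],.46,.58,-.14,.22,2000),(780,260)))"
```

```text
time_s: 11.35
ee_pos: [0.5347, -0.1024, 0.014]
tool_rot: [-3.136, -0.17, -0.001]
contact_force: [-0.3, -1.9, 2.3]
opening: 0.0
taxi [ 0.5286 -0.0376  1.6864] gap [-60.5  -3.9] askew 0.013 1-iou 0.271 [[236, 196, 46, 21, 691], [264, 215, 23, 36, 415]]
taxi [ 0.5283 -0.0378  1.6997] gap [-60.6  -3.7] askew 0.026 1-iou 0.12 [[236, 196, 46, 21, 691]]
taxi [ 0.5221 -0.0365  1.2485] gap [-58.7   2.5] askew -0.425 1-iou 0.37 [[264, 215, 23, 36, 415]]
t 11.45 tcp [ 0.5343 -0.103   0.0137] gap [-126.1   -2.9] toolx askew -1.566 open -0.0001 F [ 0.1 -0.  -0.4]
```

View pics/r4.png

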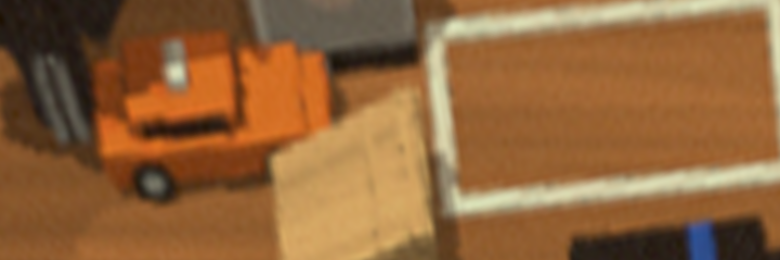

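The nose is about 27 mm into the gap with no side force. The rear wheel foot at (155,200), against a line at row 197, puts the taxi within about 1–2 mm of the middle. Pushing on.

```bash
for i in 1 ; do python3 -m inch '[{"fingers":1,"dx":-0.0265,"dy":0.198,"dz":0,"roll":0},{"fingers":1,"dx":-0.0265,"dy":0.198,"dz":0,"roll":0},{"fingers":1,"dx":-0.0265,"dy":0.198,"dz":0,"roll":0}]'; done
python3 -m inch '[{"fingers":1,"dx":-0.0265,"dy":0.198,"dz":0,"roll":0},{"fingers":1,"dx":-0.0205,"dy":0.199,"dz":0,"roll":0},{"fingers":1,"dx":-0.0205,"dy":0.199,"dz":0,"roll":0}]'
python3 -c "
from h import *
v=report([.521,-.002,1.68],['scene','side'])
cv2.imwrite('pics/r5.png',np.vstack([cv2.resize(rect(*c,.46,.58,-.14,.22,2000),(780,260)) for c in v]))"
```

```text
time_s: 11.7
ee_pos: [0.5318, -0.0855, 0.0136]
tool_rot: [-3.137, -0.167, 0.0]
contact_force: [0.2, -0.2, 0.6]
opening: -0.0003
time_s: 11.95
ee_pos: [0.5299, -0.0672, 0.0137]
tool_rot: [-3.137, -0.168, 0.0]
contact_force: [-0.9, -0.4, -0.1]
opening: -0.0
taxi [ 5.2510e-01 -1.5000e-03  1.6238e+00] gap [-24.2  -4.1] askew -0.05 1-iou 0.383 [[251, 197, 46, 20, 542], [258, 206, 20, 35, 297]]
taxi [ 0.5242 -0.0022  1.6732] gap [-24.8  -3.2] askew -0.0 1-iou 0.247 [[251, 197, 46, 20, 542]]
taxi [5.1940e-01 6.0000e-04 1.1753e+00] gap [-21.5   1.3] askew -0.498 1-iou 0.469 [[258, 206, 20, 35, 297]]
t 12.05 tcp [ 0.5299 -0.0662  0.0136] gap [-89.   -2.3] toolx askew -1.564 open -0.0001 F [-0.4 -0.   0.2]
```

View pics/r5.png

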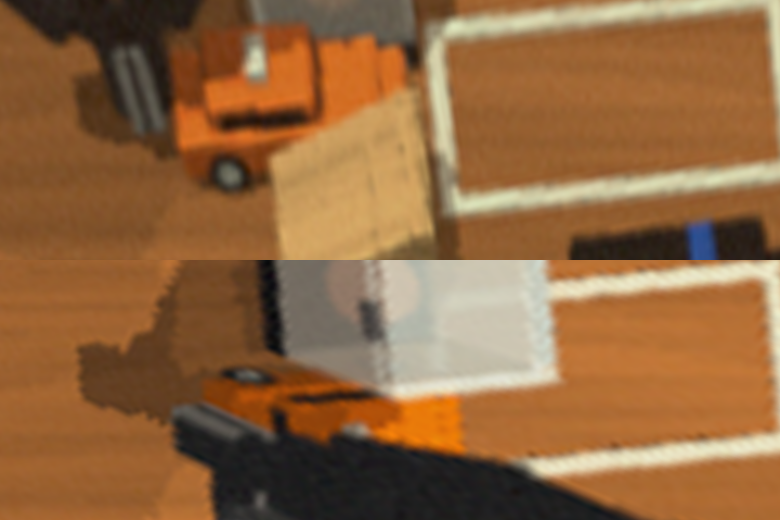

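Taxi in the gap: rear wheel foot at (232,190) against an expected 189, so it is centred. Its nose shows past the cube in the side view. Continuing straight.

```bash
python3 -m inch '[{"fingers":1,"dx":-0.0205,"dy":0.199,"dz":0,"roll":0},{"fingers":1,"dx":-0.0205,"dy":0.199,"dz":0,"roll":0},{"fingers":1,"dx":-0.0205,"dy":0.199,"dz":0,"roll":0},{"fingers":1,"dx":-0.0205,"dy":0.199,"dz":0,"roll":0},{"fingers":1,"dx":-0.0205,"dy":0.199,"dz":0,"roll":0}]'
python3 -m inch '[{"fingers":1,"dx":-0.0205,"dy":0.199,"dz":0,"roll":0},{"fingers":1,"dx":-0.0205,"dy":0.199,"dz":0,"roll":0},{"fingers":1,"dx":-0.0205,"dy":0.199,"dz":0,"roll":0},{"fingers":1,"dx":-0.0205,"dy":0.199,"dz":0,"roll":0},{"fingers":1,"dx":-0.0205,"dy":0.199,"dz":0,"roll":0}]'
python3 -c "
from h import *
v=report([.513,.058,1.68],['scene','side'])
cv2.imwrite('pics/r6.png',np.vstack([cv2.resize(rect(*c,.46,.58,-.1,.26,2000),(780,260)) for c in v]))"
```

```text
time_s: 12.47
ee_pos: [0.5269, -0.0376, 0.0138]
tool_rot: [-3.137, -0.168, -0.0]
contact_force: [-0.4, -0.9, 0.7]
opening: 0.0
time_s: 12.88
ee_pos: [0.5239, -0.0078, 0.0138]
tool_rot: [-3.137, -0.168, -0.0]
contact_force: [0.1, -0.9, -0.8]
opening: -0.0001
taxi [0.517  0.0587 1.4161] gap [36.5 -2.2] askew -0.257 1-iou 0.348 [[276, 199, 46, 22, 547], [244, 193, 21, 31, 147]]
taxi [0.5184 0.0579 1.5804] gap [35.6 -3.6] askew -0.093 1-iou 0.122 [[276, 199, 46, 22, 547]]
taxi [0.5119 0.0697 1.2582] gap [48.   1.7] askew -0.415 1-iou 0.543 [[244, 193, 21, 31, 147]]
t 12.9833 tcp [ 0.5238 -0.0068  0.0137] gap [-29.3  -2.3] toolx askew -1.565 open -0.0001 F [ 0.2 -0.6  0.3]
```

View pics/r6.png

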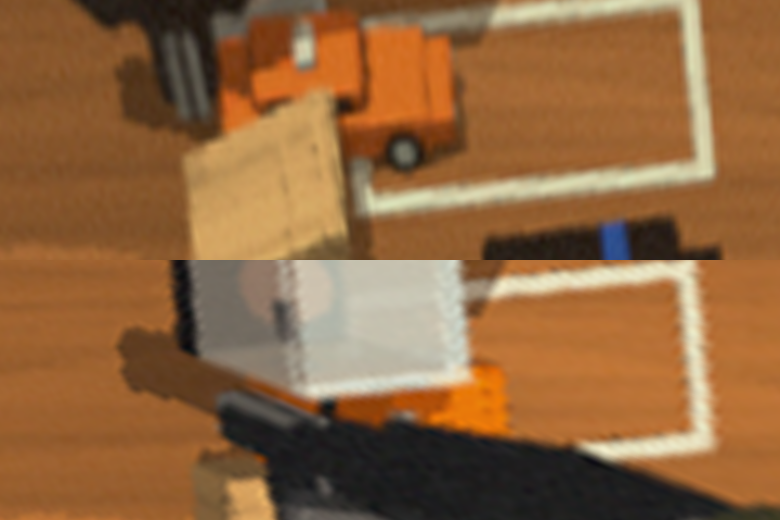

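The front wheel foot is at (405,168), as expected for a centred taxi (168). Pushing the last stretch.

```bash
python3 -m inch '[{"fingers":1,"dx":-0.0205,"dy":0.199,"dz":0,"roll":0},{"fingers":1,"dx":-0.0205,"dy":0.199,"dz":0,"roll":0},{"fingers":1,"dx":-0.0205,"dy":0.199,"dz":0,"roll":0},{"fingers":1,"dx":-0.0205,"dy":0.199,"dz":0,"roll":0},{"fingers":1,"dx":-0.0205,"dy":0.199,"dz":0,"roll":0},{"fingers":1,"dx":-0.0205,"dy":0.199,"dz":0,"roll":0}]'
python3 -c "
from h import *
v=report([.510,.095,1.65],['scene'])"
python3 -m inch '[{"fingers":1,"dx":-0.0205,"dy":0.199,"dz":0,"roll":0},{"fingers":1,"dx":-0.0205,"dy":0.199,"dz":0,"roll":0},{"fingers":1,"dx":-0.0205,"dy":0.199,"dz":0,"roll":0},{"fingers":1,"dx":-0.0205,"dy":0.199,"dz":0,"roll":0},{"fingers":1,"dx":-0.0205,"dy":0.199,"dz":0,"roll":0},{"fingers":1,"dx":-0.0205,"dy":0.199,"dz":0,"roll":0},{"fingers":1,"dx":0,"dy":0,"dz":0,"roll":0}]'
python3 -c "
from h import *
v=report([.506,.131,1.65],['scene'])"
```

```text
time_s: 13.48
ee_pos: [0.5201, 0.0281, 0.0138]
tool_rot: [-3.137, -0.168, -0.0]
contact_force: [0.1, -1.3, 0.1]
opening: -0.0001
taxi [0.5158 0.0947 1.5476] gap [72.4 -4.8] askew -0.126 1-iou 0.14 [[293, 199, 45, 23, 660]]
t 13.5333 tcp [0.52   0.0297 0.0137] gap [ 7.4 -2.3] toolx askew -1.565 open -0.0 F [-0.5  0.8 -0.2]
time_s: 14.12
ee_pos: [0.5163, 0.0652, 0.0137]
tool_rot: [-3.136, -0.171, 0.0]
contact_force: [-0.2, -0.2, 0.1]
opening: 0.0
taxi [0.5133 0.1319 1.612 ] gap [109.8  -6. ] askew -0.061 1-iou 0.078 [[308, 200, 46, 23, 733]]
t 14.1667 tcp [0.5164 0.0644 0.0138] gap [42.3 -2.2] toolx askew -1.565 open -0.0001 F [ 0.6 -0.   0.5]
```

```bash
python3 -m inch '[{"fingers":1,"dx":-0.0205,"dy":0.199,"dz":0,"roll":0},{"fingers":1,"dx":0,"dy":0,"dz":0,"roll":0},{"fingers":1,"dx":0.04,"dy":-0.4,"dz":0,"roll":0},{"fingers":1,"dx":0,"dy":0,"dz":0.8,"roll":0},{"fingers":1,"dx":0,"dy":0,"dz":0.9,"roll":0},{"fingers":1,"dx":0,"dy":0,"dz":0.9,"roll":0},{"fingers":1,"dx":0,"dy":-0.9,"dz":0.9,"roll":0},{"fingers":1,"dx":0,"dy":-0.9,"dz":0.9,"roll":0},{"fingers":1,"dx":0,"dy":-0.9,"dz":0.9,"roll":0},{"fingers":1,"dx":0,"dy":-0.9,"dz":0,"roll":0}]'
python3 -c "
from h import *
v=report([.511,.137,1.62],['scene','side'])
cv2.imwrite('pics/fin.png',np.vstack([rect(v[0][0],v[0][1],.44,.74,-.25,.25,1000),rect(v[1][0],v[1][1],.44,.74,-.25,.25,1000)]))"
```

```text
time_s: 15.0
ee_pos: [0.5197, -0.0535, 0.1786]
tool_rot: [3.137, 0.166, 0.014]
contact_force: [1.5, 0.0, -0.1]
opening: 0.0003
taxi [0.5153 0.1364 1.6041] gap [114.   -8.5] askew -0.069 1-iou 0.143 [[310, 200, 46, 23, 716], [232, 177, 30, 28, 455]]
taxi [0.5133 0.1368 1.5837] gap [114.6  -6.6] askew -0.09 1-iou 0.072 [[310, 200, 46, 23, 716]]
taxi [0.5169 0.1345 1.5697] gap [111.9  -9.9] askew -0.104 1-iou 0.153 [[232, 177, 30, 28, 455]]
t 15.1 tcp [ 0.5174 -0.0578  0.1747] gap [-79.4   9.3] toolx askew -1.575 open 0.0006 F [ 0.5 -0.2 -0.7]
```

View pics/fin.png

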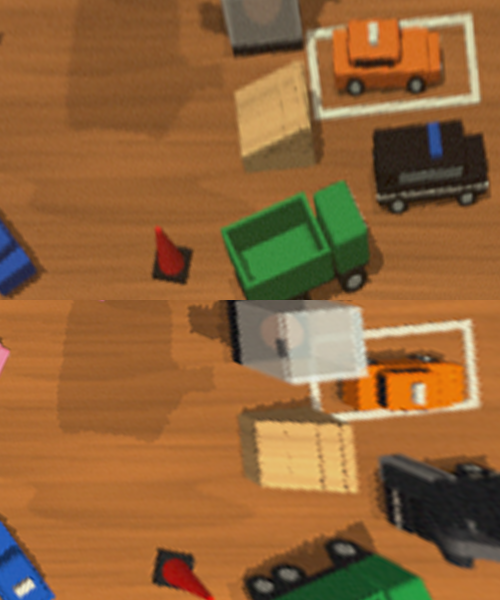

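The taxi stands inside the tape in both views: about 7 mm right of the line, 0.09 askew, nose about 11 mm off (limit 18), tail well past the near tape. The other toys are where they were.

```bash
python3 -c "
from station import manip
print(manip.job_done())"
```

```text
the job is handed in; nothing more can be done
None
```

I pushed the taxi nose first through the gap and into the bay, then handed the job in at about 15 s of the allowed 72. It was pushed only with the outside of the shut fingers: two small side nudges to square it up, one re-centring shove just short of the gap, then a straight push on the tail. No reading between moves exceeded about 4 N.

**Last checks (scene camera):**

| Check | Measured | Limit |
|---|---|---|
| Taxi middle, lengthwise in the bay | about 7 mm short of the bay's middle | nose and tail both inside |
| Taxi middle, off the middle line | about 7 mm to the right | not judged directly |
| Nose, off the middle line | about 11 mm to the right | 18 mm |
| Tail, off the middle line | about 2 mm to the right | 18 mm |
| Heading | about 0.09 rad askew | not judged directly |

The arm was clear at z ≈ 0.17 m, and the bystanders near the path showed no shift.

**Where checks disagreed:** the scene and side cameras differed sideways by a steady 3–5 mm. I put this down to calibration and measured against the tape in the scene view. Fits made while the arm or ramp hid part of the taxi were poor, so in the gap I used the wheel positions instead. They put the taxi within about 2 mm of the middle line.

**Not fully checked:** the police van was partly hidden by the gripper in the last side view, but the scene view showed it unmoved. I did not look again at the bowl, the plant, the bottle or the second cone. The arm never worked near the bowl, plant or bottle, and met no force near the bay.

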